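# Set up a slumping tier on the kiln bed

### The arm

A 6-joint arm with a two-finger parallel gripper is mounted at the origin on the work surface. World frame = base frame: x ahead of the robot, y to its left, z up, the work surface at z = 0. Lengths are in m, angles in rad, forces in N, time in s.
With the tool pointing down it reaches from about 0.4 to 0.825 m from the base axis. Payload 7 kg.
Tool frame: the origin (TCP) lies on the centre line of the jaws, within the pads' length; the fingertips stand 22 mm ahead of it and the grasp point (between the pads) lies 3 mm ahead of it; z points along the fingers, y is the direction in which the jaws open and shut (so a half turn about z gives the same grasp; the last joint's range is limited). The gripper opens to 88 mm and grips with 3 to 60 N. Pads are 19 mm wide; open, the fingers measure 130 mm over their backs; the gripper's body (78 mm by 193 mm) begins 47 mm behind the grasp point.
Start: joints at [1.543, 0.359, 0.012, 0, -1.224, -0.288], TCP at [0.21, 0.642, 0.249] pointing down, gripper open.
Joint ranges: [-3.07, 3.07], [-1.43, 2.12], [-1.02, 1.25], [-3.03, 1.67], [-3.05, -0], [-3.03, 3.03]. Speed limits (rad/s): [2.39, 2.39, 3.01, 3.14, 3.14, 3.14].

### API

Orientations are given as [roll, pitch, yaw] about the fixed x, y, z axes, in that order (R = Rz(yaw) Ry(pitch) Rx(roll)).
In Python, from station import arm gives the robot as it stands. The module is installed in compiled form; this text tells all that it offers.
- The arm moves only by the tool arm_command, never from a script. Its argument "motion" is a list of rows, each a list of 3 entries, a list of its own where there are three numbers: the shift along the tool's x, y, z in mm, then the turn, a rotation vector about the tool's x, y, z in degrees, then the opening, from 0 (shut) to 1 (fully open). In form: [[[tx, ty, tz], [wx, wy, wz], grip], ...]. A call has 1 to 20 rows; each row shifts and turns the commanded pose from where the row before left it, along the tool's axes as they then stand; what a row does not reach is not made up. A row lasts 1/12 s, in which the tool goes at most 41.7 mm and 7.16 degrees, less where a joint would pass 70% of its speed; a pose out of reach is approached as far as the arm can. A call is refused whole if a number of a shift passes 41.7 or a number of a turn 7.16, either way. A call with a gripper value outside its range is refused whole. The fingers move at their own pace and stop on an object; "newtons" is the grip in N (left out, the last holds). Time passes only in rows, so rows that do not move let the fingers close. It gives the time, the measured TCP pose, the force and the opening at its end, in the units of the state.
- arm.get_state(): the state, without advancing time (a new reading comes with each control period).
- arm.grab_frame(name): name is "scene" or "top" or "wrist"; returns the picture (384x512x3 uint8, red, green, blue); there is no depth.
- arm.camera_info(name): a dict with "fov_y" (degrees; the focal length in pixels is half the picture's height over the tangent of half this angle, whatever the lens; pixels are square), "cx", "cy" (the principal point, pixels), "view" (4x4, takes a point from world to camera coordinates); the wrist camera has in their place "tool_from_camera" (4x4, takes a point from camera to tool coordinates, whose origin is the TCP and whose axes are the flange's). Camera axes: x right, y down, z forward; pixel columns grow to the right and rows downward; lengths in m; the calibration is good to about 2 mm. The wrist camera is an equidistant fisheye: a pixel r from the principal point sees the ray r / f radians off the axis. A picture is of the moment at which its call begins: read the wrist's pose just before it. camera_info takes no time and is no camera call.
- arm.job_done(): hands the job in, once; it reports no verdict.
The state is a dict: "t": time; "q": joint angles; "qd": joint speeds; "joint_efforts": joint torques, N m; "eef_pos": TCP position; "ee_rot": TCP orientation; "force": force on the tool from outside, world axes, zero at the start; "moment": the same for the moment, N m; "width": finger opening in m.
Only numpy, scipy, OpenCV 4.12 (cv2) and the standard library are available. Lean on these libraries where they do the work, as an engineer would, in place of code of your own. Each camera call takes 0.05 s, during which the arm holds its last target. There are 200 camera calls.

### The job

Set up the slumping tier on the kiln bed: stand the tall tube prop upright in the middle of the low tile and the short tube prop upright in the middle of the high brick, so that their tops come level; then lay the shelf across both props, centred over the bed and along its length; then set the clay mould right side up on the middle of the shelf, and last lay the glass disc flat and centred on the mould so that it covers the hollow. Leave the jar and the wooden paddle where they lie.

Things in the scene. Friction and masses are not known exactly. Their poses are not given: they have to be found in the camera images.
- kiln_bed: Fixed pale plaster-coloured slab, 110 (x) x 240 (y) x 12 mm high, on the work surface; its place and yaw vary. Origin: centre of its underside (z = 0, on the work surface). Its y axis runs along its length; the low tile and the high brick stand on it at y = +65 mm and -65 mm, or the other way round, both at x = 0, so the bed's centre is midway between them.
- low_tile: Fixed thin grey square tile on the kiln bed, 66 x 66 x 8 mm high. Origin: centre of its underside, which is 12 mm above the work surface; its top is 20 mm above the work surface. Place for the tall prop.
- high_brick: Fixed reddish square brick on the kiln bed, 66 x 66 x 32 mm high. Origin: centre of its underside, which is 12 mm above the work surface; its top is 44 mm above the work surface. Place for the short prop.
- tall_prop: Loose white ceramic tube standing upright, outer diameter 40 mm, bore 18 mm, 74 mm tall, about 150 g. Origin: centre of its underside, z axis up along the tube.
- short_prop: Loose white ceramic tube standing upright, outer diameter 40 mm, bore 18 mm, 50 mm tall, about 100 g. Origin: centre of its underside, z axis up along the tube.
- shelf: Loose flat pale plaster-coloured kiln shelf lying on the work surface, 190 (x, its length) x 60 (y) x 12 mm thick, about 270 g. Origin: centre of its underside. It can be gripped across its 60 mm width. On the two props its underside comes 82 mm above the kiln bed's top (94 mm above the work surface).
- mould: Loose round terracotta slumping mould, open side up: a short straight-sided cup, outer diameter 56 mm, 30 mm high, with a hollow 44 mm across and 18 mm deep, about 120 g. Origin: centre of its underside, z axis up.
- glass_disc: Loose clear amber glass disc lying flat, diameter 60 mm, 6 mm thick, about 45 g. Origin: centre of its underside, z axis up. It can be gripped by its edge across the diameter.
- jar: Bystander, loose: closed round jar of green glass with a dark cap, 56 mm diameter, 70 mm tall, standing. Origin: centre of its underside. Not to be moved.
- paddle: Bystander, loose: wooden paddle lying flat along its x axis, 12 mm thick; handle 22 mm wide from x = -110 to +20 mm, blade 70 mm wide from x = +17 to +107 mm. Origin: on its underside. Not to be moved.
Not all that is in view belongs to the job. Leave any yellow look-alike of the shelf alone. What is shaped like the tall_prop but yellow is not meant.

How it is judged:
On the way, in this order (a step that is already met when the one before it is completed fails the run):
1. both props stand upright on their own supports: tall on the low tile, short on the high brick (horizontal distance between tall_prop and low_tile below 0.012 m and z of tall_prop in the frame of low_tile between 0.004 and 0.012 m and angle between each of tall_prop, short_prop's own z axis and vertical below 0.08 rad and horizontal distance between short_prop and high_brick below 0.012 m and z of short_prop in the frame of high_brick between 0.028 and 0.036 m), for 0.2 s.
2. the shelf lies level across both props (all of step 1 and horizontal distance between shelf and kiln_bed below 0.015 m and z of shelf in the frame of kiln_bed between 0.09 and 0.098 m and angle between the x axis of shelf and the y axis of kiln_bed, either way round below 0.2 rad and angle between shelf's own z axis and vertical below 0.06 rad), for 0.2 s.
3. the mould stands on the middle of the shelf (all of step 2 and horizontal distance between mould and shelf below 0.012 m and z of mould in the frame of shelf between 0.008 and 0.016 m and angle between mould's own z axis and vertical below 0.08 rad), for 0.2 s.
At the end, for the whole second after the job is handed in: Tall prop upright on the low tile, short on the high brick (within 12 mm of centre); shelf level on both, within 15 mm of the bed centre and 0.2 rad of its length; mould upright within 12 mm of the shelf centre; disc flat within 8 mm of the mould centre; heights within 4 mm; all at rest (all of step 3 and horizontal distance between glass_disc and mould below 0.008 m and z of glass_disc in the frame of mould between 0.026 and 0.034 m and angle between glass_disc's own z axis and vertical below 0.08 rad and linear speed of each of tall_prop, short_prop, shelf, mould, glass_disc below 0.02 m/s); the robot touches nothing.
It fails at once if the jar was shifted by more than 30 mm (distance of jar from where it was at the start of the episode above 0.03 m).
It fails at once if the paddle was shifted by more than 30 mm (distance of paddle from where it was at the start of the episode above 0.03 m).
It also fails if it takes over 131 s, if anything falls off the work surface, if the arm or the gripper's body presses on something with over 40 N, if the wrist force passes 120 N, or if a joint passes its speed limit or range.

## Working session

There is one attempt and no reset: what is moved stays moved. The work goes in short steps, Python scripts to look and compute and a tool call to move; the robot and the scene stay as the last step left them, time stands still between calls to the robot, and variables do not carry over. Pictures are saved under pics/ and viewed, on a budget of 14 in all, crops included, one or two more only if the job needs it, and the job is handed in when it is done.

Besides the shell and the picture viewer there is one more tool, called after ">>>" by a JSON object that holds its "op" and its "data", one argument or row to a line. arm_command: Moves the arm, as the interface text tells. Its arguments: {"type":"object","properties":{"motion":{"type":"array","items":{"type":"array"}},"newtons":{"type":"number"}},"required":["motion"]}

```bash
mkdir -p pics
python3 - <<'E'
from station import arm
import cv2,numpy as np
np.set_printoptions(precision=4,suppress=True)
for n in("top","scene"):
    f=arm.grab_frame(n);cv2.imwrite(f"pics/{n}0.png",cv2.resize(f[:,:,::-1],(800,600),interpolation=cv2.INTER_CUBIC))
    c=arm.camera_info(n);print(n,c)
print(arm.camera_info("wrist"));print(arm.get_state())
E
```

```text
top {'fov_y': 53.38799897154471, 'cx': 256.35442081085324, 'cy': 191.4562580268532, 'view': array([[ 0.0063, -0.9999,  0.0114, -0.0888],
       [-0.9813, -0.0084, -0.1921,  0.5262],
       [ 0.1922, -0.0099, -0.9813,  0.9365],
       [ 0.    ,  0.    ,  0.    ,  1.    ]])}
scene {'fov_y': 57.44682001145479, 'cx': 258.2154839580036, 'cy': 190.97203847445618, 'view': array([[ 0.3987,  0.917 ,  0.0112, -0.1157],
       [ 0.5558, -0.2319, -0.7983, -0.2849],
       [-0.7295,  0.3245, -0.6021,  1.3666],
       [ 0.    ,  0.    ,  0.    ,  1.    ]])}
{'fov_y': 65.70646984690485, 'cx': 259.0735413416113, 'cy': 194.918874582681, 'tool_from_camera': array([[ 0.0004, -0.9588, -0.284 ,  0.0766],
       [ 1.    ,  0.0003,  0.0004, -0.0013],
       [-0.0003, -0.284 ,  0.9588, -0.1351],
       [ 0.    ,  0.    ,  0.    ,  1.    ]])}
{'t': 0.1, 'q': array([ 1.5431,  0.3593,  0.0112, -0.0003, -1.2241, -0.2881]), 'qd': array([-0.0005, -0.0017,  0.0001, -0.0005,  0.0003,  0.0009]), 'joint_efforts': array([ -0.0017, -58.4165,  29.3751,   7.0155,   0.0102,  -0.0001]), 'eef_pos': array([0.2095, 0.6412, 0.2477]), 'ee_rot': array([ 3.1401, -0.0002, -0.3159]), 'force': array([-0.1209,  0.0218, -0.3172]), 'moment': array([-0.0014,  0.0265, -0.0398]), 'width': 0.08766086419517699}
```

View pics/top0.png

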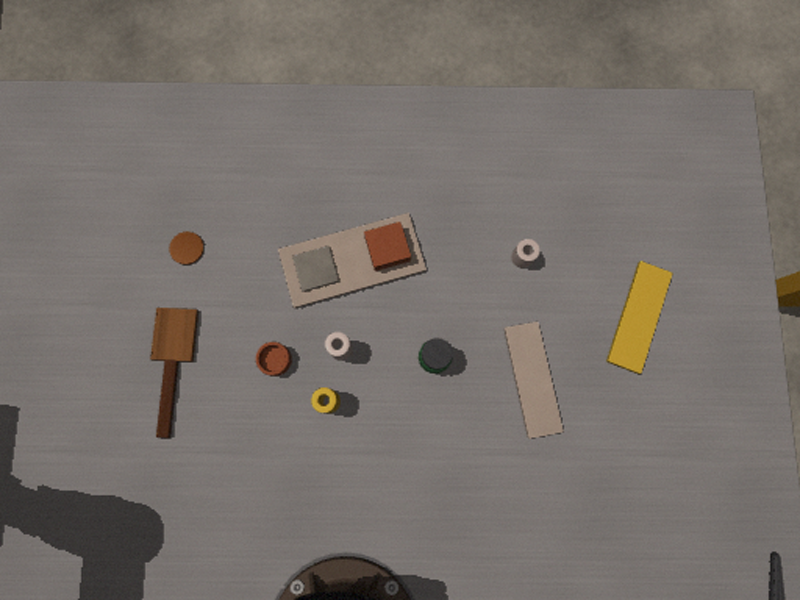

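View pics/scene0.png

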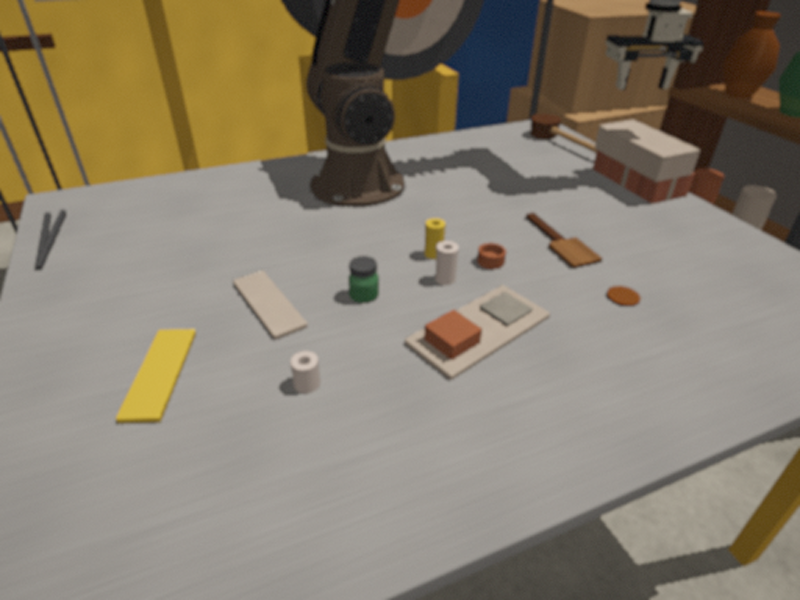

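The top view shows the white tall prop at (337,344), and the yellow look-alike tube, which is not meant, at (323,400). The short prop is at (527,250), the pale shelf at (535,379) and the yellow plate, also not meant, at (640,317). The mould is at (273,358), the disc at (187,248), the tile at (316,268), the brick at (388,246), the jar at (435,355) and the paddle at (175,335). The white tubes and the pale shelf fit the description, so I'll confirm them in an enlarged crop.

```bash
cat > h.py <<'E'
import numpy as np,cv2
from station import arm
np.set_printoptions(precision=4,suppress=True)
def px2w(n,u,v,z):  # orig pixels
    c=arm.camera_info(n);f=192/np.tan(np.radians(c['fov_y'])/2)
    R=c['view'][:3,:3];t=c['view'][:3,3]
    d=R.T@[(u-c['cx'])/f,(v-c['cy'])/f,1];o=-R.T@t
    return o+d*(z-o[2])/d[2]
def w2px(n,P):
    c=arm.camera_info(n);f=192/np.tan(np.radians(c['fov_y'])/2)
    p=np.atleast_2d(P)@c['view'][:3,:3].T+c['view'][:3,3]
    return np.c_[p[:,0]/p[:,2]*f+c['cx'],p[:,1]/p[:,2]*f+c['cy']]
def rot(r):
    from scipy.spatial.transform import Rotation as S
    return S.from_euler('xyz',r).as_matrix()
def wpx2w(s,u,v,z):
    c=arm.camera_info('wrist');f=192/np.tan(np.radians(c['fov_y'])/2)
    a,b=u-c['cx'],v-c['cy'];r=np.hypot(a,b)+1e-9;th=r/f
    T=c['tool_from_camera'];R=rot(s['ee_rot'])
    d=R@T[:3,:3]@[np.sin(th)*a/r,np.sin(th)*b/r,np.cos(th)]
    o=R@T[:3,3]+s['eef_pos'];return o+d*(z-o[2])/d[2]
def ww2px(s,P):
    c=arm.camera_info('wrist');f=192/np.tan(np.radians(c['fov_y'])/2)
    T=c['tool_from_camera'];R=rot(s['ee_rot'])
    p=((np.atleast_2d(P)-s['eef_pos'])@R-T[:3,3])@T[:3,:3]
    h=np.hypot(p[:,0],p[:,1]);th=np.arctan2(h,p[:,2])
    return np.c_[p[:,0]/h*th*f+c['cx'],p[:,1]/h*th*f+c['cy']]
E
python3 - <<'E'
from h import *
f=arm.grab_frame('top');cv2.imwrite('pics/raw_top.png',f[:,:,::-1])
c=f[134:288,96:372,::-1]
cv2.imwrite('pics/crop1.png',cv2.resize(c,(800,446),interpolation=cv2.INTER_CUBIC))
E
```

```text
(no output)
```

View pics/crop1.png

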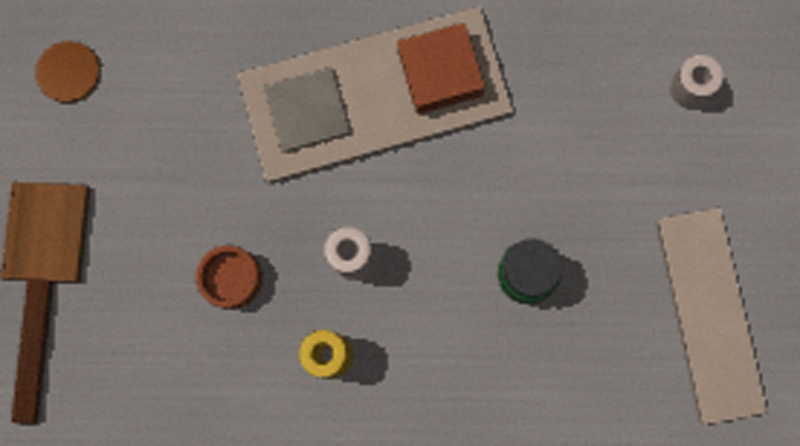

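The crop confirms the white tall tube at (348,250), with the yellow one at (324,353) to be left alone. The short tube is at (701,76) and the pale shelf has corners at about (658,220), (721,208), (767,411) and (703,425). The mould is open side up at (229,276), the disc at (68,72), the tile at (308,109) and the brick at (441,67).

Run:
```python
from h import *
s=800/276
g=lambda u,v,z:px2w('top',u/s+96-.2,v/s+134-.2,z)
def quad(nm,cs,z):
    P=np.array([g(u,v,z) for u,v in cs]);L=[np.linalg.norm(P[i]-P[i-1])*1e3 for i in range(4)]
    d=(P[1]+P[2]-P[0]-P[3]);e=(P[2]+P[3]-P[0]-P[1])
    print(nm,P.mean(0),'sides',np.array(L),'dir01',np.degrees(np.arctan2(d[1],d[0])),'dir12',np.degrees(np.arctan2(e[1],e[0])))
    return P.mean(0)
b=quad('bed',[(238,73),(481,8),(515,112),(268,181)],.012)
t=quad('tile',[(264,87),(334,67),(352,132),(283,151)],.02)
k=quad('brick',[(397,41),(464,24),(484,93),(416,110)],.044)
print('tb',np.linalg.norm((t-k)[:2]),(t+k)/2,np.degrees(np.arctan2(*(t-k)[1::-1])))
quad('shelf',[(658,220),(721,208),(767,411),(703,425)],.012)
for n,u,v,z in[('tall',348,250,.074),('short',701,76,.05),('disc',68,72,.006),('mould',229,276,.03),('jar',531,268,.07),('yel',324,353,.074)]:
    p=g(u,v,z);print(n,p,np.hypot(*p[:2]),np.degrees(np.arctan2(p[1],p[0])))
# scene cross check
for n,u,v,z in[('tall',447,247,.074),('short',306,358,.05),('disc',624,296,.006),('mould',491,250,.03)]:print('scene',n,px2w('scene',u/1.5625,v/1.5625,z))
```

```text
bed [ 0.6052 -0.0009  0.012 ] sides [108.177  238.3469 107.0262 238.5615] dir01 -73.63492918470395 dir12 -162.50089933971012
tile [0.5868 0.0613 0.02  ] sides [64.053  67.6742 64.9713 65.7854] dir01 -73.22303736879523 dir12 -162.64599988447682
brick [ 0.6218 -0.0613  0.044 ] sides [67.7024 63.797  68.1919 63.9056] dir01 -74.79654032556061 dir12 -164.15486536837048
tb 0.12747225315605237 [ 0.6043 -0.      0.032 ] 105.91815682400282
shelf [ 0.4005 -0.3099  0.012 ] sides [187.3854  59.8413 186.3673  59.0865] dir01 -78.25531184174291 dir12 -169.30523717576256
tall [0.4491 0.0157 0.074 ] 0.4493889943682692 2.0005451183289713
short [ 0.6136 -0.299   0.05  ] 0.6825695301116984 -25.978528890296385
disc [0.6243 0.2915 0.006 ] 0.6890038540353972 25.025468546875917
mould [0.4302 0.1254 0.03  ] 0.4481076868336326 16.255715499696382
jar [ 0.4352 -0.1417  0.07  ] 0.4577288288255539 -18.034863089237877
yel [0.3618 0.0336 0.074 ] 0.36332406126440336 5.301391815711796
scene tall [0.4565 0.0129 0.074 ]
scene short [ 0.6159 -0.2959  0.05  ]
scene disc [0.6333 0.2875 0.006 ]
scene mould [0.4366 0.1225 0.03  ]
```

>>> {"op": "arm_command", "data": {
  "motion": [
    [[25,30.6,2],[0,0,0],1],
    [[25,30.6,2],[0,0,0],1],
    [[25,30.6,2],[0,0,0],1],
    [[25,30.6,2],[0,0,0],1],
    [[25,30.6,2],[0,0,0],1],
    [[25,30.6,2],[0,0,0],1],
    [[25,30.6,2],[0,0,0],1],
    [[25,30.6,2],[0,0,0],1],
    [[25,30.6,2],[0,0,0],1],
    [[25,30.6,2],[0,0,0],1],
    [[25,30.6,2],[0,0,0],1],
    [[25,30.6,2],[0,0,0],1],
    [[25,30.6,2],[0,0,0],1],
    [[25,30.6,2],[0,0,0],1],
    [[25,30.6,2],[0,0,0],1],
    [[25,30.6,2],[0,0,0],1],
    [[25,30.6,2],[0,0,0],1],
    [[0,0,0],[0,0,0],1],
    [[0,0,0],[0,0,0],1]
  ],
  "newtons": 25
}}

```text
t: 1.73
eef_pos: [0.4521, 0.0128, 0.2141]
ee_rot: [3.141, 0.001, -0.321]
force: [-0.9, -0.1, 0.8]
width: 0.0873
```

```bash
cat > look.py <<'E'
import sys;from h import *
def look(name,marks,z=None):
    s=arm.get_state();f=arm.grab_frame('wrist')[:,:,::-1].copy()
    im=cv2.resize(f,(800,600),interpolation=cv2.INTER_CUBIC)
    for P in marks:
        q=ww2px(s,P)[0]*1.5625;cv2.drawMarker(im,(int(q[0]),int(q[1])),(255,0,255),cv2.MARKER_CROSS,14,1)
    cv2.imwrite(f'pics/{name}.png',im);print(s['t'],s['eef_pos'],s['ee_rot'],s['width']);return s
def delta(s,dst):
    y=s['ee_rot'][2];d=np.array(dst)-s['eef_pos'];c,n=np.cos(y),np.sin(y)
    return np.array([d[0]*c+d[1]*n,d[0]*n-d[1]*c,-d[2]])*1e3
E
python3 -c "
from look import *
s=look('w1',[(.450,.015,.074),(.43,.125,.03),(.587,.062,.02)]);print(delta(s,(.45,.015,.05)))"
```

```text
1.7333 [0.4521 0.0128 0.2141] [ 3.1408  0.0009 -0.321 ] 0.08734126975328554
[ -2.6595  -1.4143 164.0766]
```

View pics/w1.png

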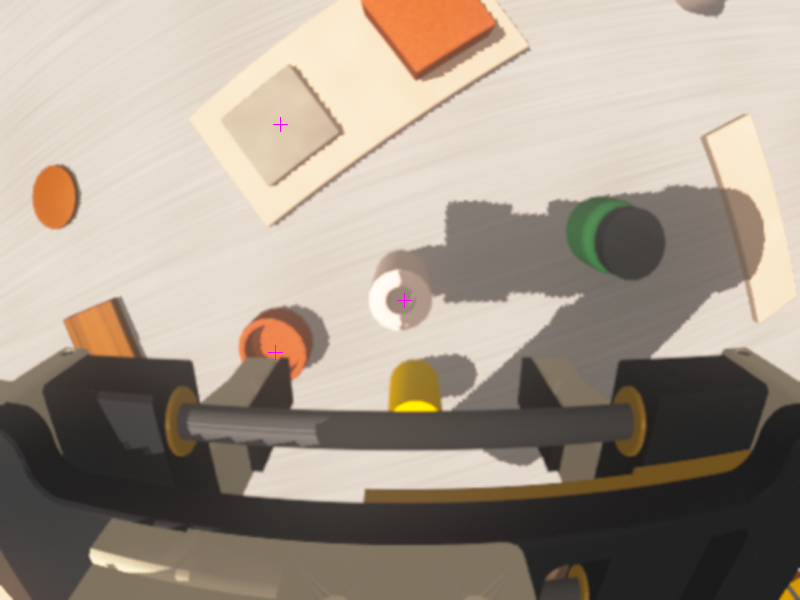

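The wrist view shows the tall prop's top ring at about (400,299), 4 px from my mark. The tile's corners are at (292,66), (342,131), (273,185) and (222,122), which agrees with its mark at (280,124).

```bash
python3 -c "
from look import *
s=arm.get_state()
g=lambda u,v,z:wpx2w(s,u/1.5625,v/1.5625,z)
print('tall',g(400.5,299,.074),'tile',np.mean([g(*c,.02) for c in [(292,66),(342,131),(273,185),(222,122)]],0),'disc',g(55,196,.006))
p=g(400.5,299,.074);print(delta(s,(p[0],p[1],.053)))"
```

```text
tall [0.4517 0.0182 0.074 ] tile [0.5862 0.0638 0.02  ] disc [0.6245 0.2911 0.006 ]
[ -1.4832  -3.8065 161.2644]
```

>>> {"op": "arm_command", "data": {
  "motion": [
    [[-1,-2,20],[0,0,0],1],
    [[-1,-2,30],[0,0,0],1],
    [[0,0,30],[0,0,0],1],
    [[0,0,30],[0,0,0],1],
    [[0,0,25],[0,0,0],1],
    [[0,0,15],[0,0,0],1],
    [[0,0,8],[0,0,0],1],
    [[0,0,0],[0,0,0],1],
    [[0,0,0],[0,0,0],0],
    [[0,0,0],[0,0,0],0],
    [[0,0,0],[0,0,0],0],
    [[0,0,0],[0,0,0],0],
    [[0,0,0],[0,0,0],0],
    [[0,0,0],[0,0,0],0],
    [[0,0,0],[0,0,0],0],
    [[0,0,0],[0,0,0],0]
  ],
  "newtons": 25
}}

```text
t: 3.12
eef_pos: [0.4513, 0.0193, 0.0567]
ee_rot: [3.141, 0.0, -0.316]
force: [-0.1, -0.1, 0.7]
width: 0.0401
```

>>> {"op": "arm_command", "data": {
  "motion": [
    [[0,0,-15],[0,0,0],0],
    [[0,0,-25],[0,0,0],0],
    [[0,0,-15],[0,0,0],0],
    [[15,-11,-5],[0,0,0],0],
    [[25,-18,0],[0,0,0],0],
    [[25,-18,0],[0,0,0],0],
    [[25,-18,0],[0,0,0],0],
    [[15.6,-11.3,0],[0,0,0],0],
    [[10,-7,0],[0,0,0],0],
    [[0,0,0],[0,0,0],0],
    [[0,0,0],[0,0,0],0],
    [[0,0,0],[0,0,0],0]
  ]
}}

```text
t: 4.12
eef_pos: [0.5861, 0.0624, 0.1159]
ee_rot: [3.141, 0.001, -0.316]
force: [-0.1, -0.1, -1.0]
width: 0.0393
```

```bash
python3 -c "
from look import *
s=look('w2',[(.587,.0625,.02),(.623,-.063,.044),(.605,-.0005,.012)]);print(delta(s,(.587,.0625,.076)),s['force'])"
```

```text
4.1167 [0.5861 0.0624 0.1159] [ 3.1407  0.0015 -0.3162] 0.03934700325653988
[ 0.8589 -0.3581 39.9318] [-0.0788 -0.1464 -1.0167]
```

View pics/w2.png

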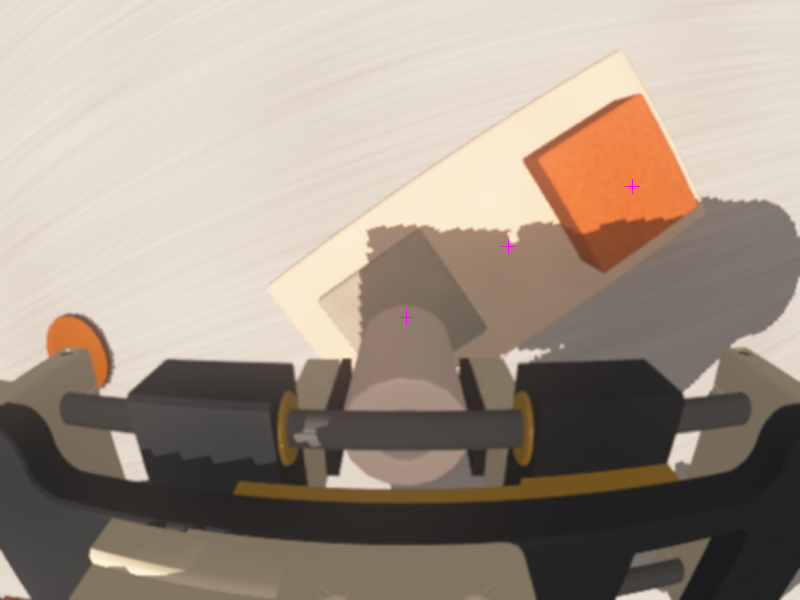

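The tall prop is held upright over the tile. The tile's corners are visible at (320,297), (420,229) and (487,328), and the brick is at about (620,182), which I'll check with the numbers.

```bash
python3 -c "
from look import *
s=arm.get_state()
g=lambda u,v,z:wpx2w(s,u/1.5625,v/1.5625,z)
a,b,c=g(320,297,.02),g(487,328,.02),g(420,229,.02)
print('tile',(a+b)/2,np.linalg.norm(a-b),np.linalg.norm(a-c),np.linalg.norm(b-c))
B=[g(*c,.044) for c in [(640,95),(697,205),(612,265),(538,157)]];print('brick',np.mean(B,0),[np.linalg.norm(B[i]-B[i-1]) for i in range(4)])
B=[g(*c,.012) for c in [(620,51),(268,288)]];print('bed far edge',B,np.linalg.norm(B[0]-B[1]),np.degrees(np.arctan2(*(B[1]-B[0])[1::-1])))
m=(B[0]+B[1])/2;a=np.radians(106);print(m-.055*np.array([np.sin(a),-np.cos(a),0]))
"
```

```text
tile [0.5899 0.0627 0.02  ] 0.08984117979215159 0.06276663198049764 0.0637713783254504
brick [ 0.6267 -0.0607  0.044 ] [np.float64(0.06278275631628234), np.float64(0.06324583704012214), np.float64(0.058427422898341345), np.float64(0.06407770447559048)]
bed far edge [array([ 0.6925, -0.0946,  0.012 ]), array([0.624 , 0.1301, 0.012 ])] 0.23488947329441143 106.94355630076369
[0.6054 0.0025 0.012 ]
```

>>> {"op": "arm_command", "data": {
  "motion": [
    [[1.5,0,10],[0,0,0],0],
    [[0,0,15],[0,0,0],0],
    [[0,0,8],[0,0,0],0],
    [[0,0,4],[0,0,0],0],
    [[0,0,2],[0,0,0],0],
    [[0,0,0],[0,0,0],0],
    [[0,0,0.5],[0,0,0],0],
    [[0,0,0],[0,0,0],0],
    [[0,0,0],[0,0,0],0]
  ]
}}

```text
t: 4.92
eef_pos: [0.5889, 0.0625, 0.0775]
ee_rot: [-3.141, -0.001, -0.316]
force: [-0.4, -0.4, -1.8]
width: 0.0397
```

>>> {"op": "arm_command", "data": {
  "motion": [
    [[0,0,0.8],[0,0,0],0],
    [[0,0,0],[0,0,0],0],
    [[0,0,0],[0,0,0],0.7],
    [[0,0,0],[0,0,0],0.7],
    [[0,0,0],[0,0,0],0.7],
    [[0,0,0],[0,0,0],0.7],
    [[0,0,-10],[0,0,0],0.7],
    [[0,0,-25],[0,0,0],0.7],
    [[0,0,-35],[0,0,0],0.8],
    [[0,0,-35],[0,0,0],1],
    [[10,25,-10],[0,0,0],1],
    [[15,37,0],[0,0,0],1],
    [[15,37,0],[0,0,0],1],
    [[15,37,0],[0,0,0],1],
    [[15,37,0],[0,0,0],1],
    [[15,37,0],[0,0,0],1],
    [[15,37,0],[0,0,0],1],
    [[15,37,0],[0,0,0],1],
    [[15,37,0],[0,0,0],1],
    [[0,0,0],[0,0,0],1]
  ]
}}

```text
t: 6.58
eef_pos: [0.6119, -0.2894, 0.1914]
ee_rot: [3.14, -0.0, -0.32]
force: [0.1, 1.7, -0.1]
width: 0.0874
```

```bash
python3 -c "
from look import *
s=look('w3',[(.6145,-.297,.05),(.624,-.062,.044),(.588,.0625,.094)]);print(delta(s,(.6145,-.297,.033)),s['force'],s['qd'])"
```

```text
6.5833 [ 0.6119 -0.2894  0.1914] [ 3.1402 -0.     -0.3203] 0.0873824326234778
[  4.8566   6.4055 158.4379] [ 0.1113  1.6545 -0.0904] [ 0.0756 -0.0324 -0.0568 -0.0304  0.0124 -0.0912]
```

View pics/w3.png

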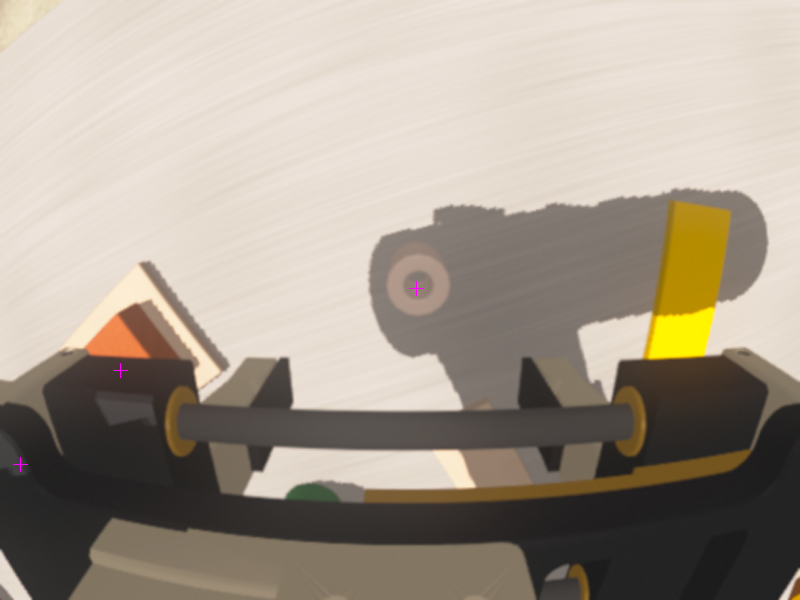

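>>> {"op": "arm_command", "data": {
  "motion": [
    [[4,6,20],[0,0,0],1],
    [[4,6,30],[0,0,0],1],
    [[0,0,25],[0,0,0],1],
    [[0,0,15],[0,0,0],1],
    [[0,0,0],[0,0,0],1],
    [[0,0,0],[0,0,0],1]
  ]
}}

```text
t: 7.13
eef_pos: [0.6162, -0.2965, 0.1013]
ee_rot: [3.141, 0.001, -0.315]
force: [0.6, -0.3, 0.7]
width: 0.0875
```

>>> {"op": "arm_command", "data": {
  "motion": [
    [[0.5,1.5,20],[0,0,0],1],
    [[0,0,25],[0,0,0],1],
    [[0,0,15],[0,0,0],1],
    [[0,0,8],[0,0,0],1],
    [[0,0,0],[0,0,0],1],
    [[0,0,0],[0,0,0],0],
    [[0,0,0],[0,0,0],0],
    [[0,0,0],[0,0,0],0],
    [[0,0,0],[0,0,0],0],
    [[0,0,0],[0,0,0],0],
    [[0,0,0],[0,0,0],0],
    [[0,0,0],[0,0,0],0],
    [[0,0,0],[0,0,0],0]
  ]
}}

```text
t: 8.22
eef_pos: [0.6163, -0.2987, 0.0333]
ee_rot: [3.142, -0.0, -0.316]
force: [0.2, -0.4, 1.3]
width: 0.04
```

>>> {"op": "arm_command", "data": {
  "motion": [
    [[0,0,-15],[0,0,0],0],
    [[0,0,-25],[0,0,0],0],
    [[0,0,-25],[0,0,0],0],
    [[-5,-18,-10],[0,0,0],0],
    [[-10,-34,0],[0,0,0],0],
    [[-10,-34,0],[0,0,0],0],
    [[-10,-34,0],[0,0,0],0],
    [[-10,-34,0],[0,0,0],0],
    [[-10,-34,0],[0,0,0],0],
    [[-7,-25,0],[0,0,0],0],
    [[-4.3,-14.4,0],[0,0,0],0],
    [[0,0,0],[0,0,0],0],
    [[0,0,0],[0,0,0],0],
    [[0,0,0],[0,0,0],0]
  ]
}}

```text
t: 9.38
eef_pos: [0.6238, -0.0625, 0.1081]
ee_rot: [3.141, 0.0, -0.316]
force: [0.0, -0.2, -0.5]
width: 0.0399
```

```bash
python3 -c "
from look import *
a=np.radians(106.2);u=np.array([np.cos(a),np.sin(a)]);v=np.array([u[1],-u[0]]);b=np.array([.624,-.062])
s=look('w4',[(*(b+.033*(i*u+j*v)),.044) for i in(-1,1) for j in (-1,1)]+[(*(b-.065*u+i*.12*u+.055*v*j)+[0,0],.012) for i in(-1,1) for j in(-1,1)][:0]+[(.588,.0625,.094)]);print(delta(s,(.624,-.062,.077)),s['force'],s['qd'])"
```

```text
9.3833 [ 0.6238 -0.0625  0.1081] [ 3.1413  0.0004 -0.3161] 0.039851745592184074
[ 0.0517 -0.5483 31.1078] [ 0.0208 -0.2433 -0.5277] [-0.0155  0.0004  0.0011 -0.0007 -0.0001 -0.0012]
```

View pics/w4.png

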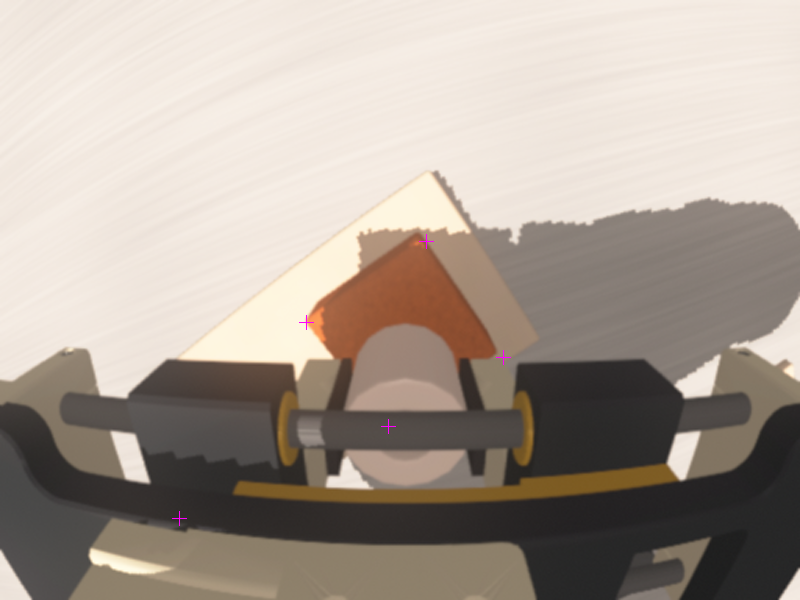

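>>> {"op": "arm_command", "data": {
  "motion": [
    [[1,-2,8],[0,0,0],0],
    [[0,0,12],[0,0,0],0],
    [[0,0,6],[0,0,0],0],
    [[0,0,3],[0,0,0],0],
    [[0,0,1.5],[0,0,0],0],
    [[0,0,0],[0,0,0],0],
    [[0,0,0.3],[0,0,0],0],
    [[0,0,0],[0,0,0],0],
    [[0,0,0],[0,0,0],0]
  ]
}}

```text
t: 10.18
eef_pos: [0.6255, -0.0604, 0.0773]
ee_rot: [3.142, 0.0, -0.316]
force: [-0.7, -1.0, 1.3]
width: 0.0395
```

>>> {"op": "arm_command", "data": {
  "motion": [
    [[0,0,0],[0,0,0],0.7],
    [[0,0,0],[0,0,0],0.7],
    [[0,0,0],[0,0,0],0.7],
    [[0,0,0],[0,0,0],0.7],
    [[0,0,-10],[0,0,0],0.7],
    [[0,0,-25],[0,0,0],0.7],
    [[0,0,-35],[0,0,0],0.8],
    [[0,0,-35],[0,0,0],1],
    [[-7,17,-15],[0,0,0],1],
    [[-15,34,0],[0,0,0],1],
    [[-15,34,0],[0,0,0],1],
    [[-15,34,0],[0,0,0],1],
    [[-15,34,0],[0,0,0],1],
    [[-15,34,0],[0,0,0],1],
    [[-15,34,0],[0,0,0],1],
    [[-15,34,0],[0,0,0],1],
    [[-15,34,0],[0,0,0],1],
    [[-7.8,17.7,0],[0,0,0],1],
    [[0,0,0],[0,0,0],1]
  ]
}}

```text
t: 11.77
eef_pos: [0.3996, -0.312, 0.1984]
ee_rot: [3.141, -0.001, -0.319]
force: [-0.4, -0.4, -0.0]
width: 0.0876
```

>>> {"op": "arm_command", "data": {
  "motion": [
    [[0,0,0],[0,0,-5.86],1],
    [[0,0,0],[0,0,-5.86],1],
    [[0,0,0],[0,0,-5.86],1],
    [[0,0,0],[0,0,-5.86],1],
    [[0,0,0],[0,0,-5.86],1],
    [[0,0,0],[0,0,0],1],
    [[0,0,0],[0,0,0],1]
  ]
}}

```text
t: 12.35
eef_pos: [0.4025, -0.3098, 0.198]
ee_rot: [3.141, -0.001, 0.193]
force: [-0.6, 0.3, -0.8]
width: 0.0875
```

```bash
python3 -c "
from look import *
a=np.radians(11.2);u=np.array([np.cos(a),np.sin(a)]);v=np.array([-u[1],u[0]]);b=np.array([.402,-.310])
s=look('w5',[(*(b+.095*i*u+.03*j*v),.012) for i in(-1,1) for j in (-1,1)]);print(delta(s,(.402,-.310,.024)),s['force'],s['q'])
f=arm.grab_frame('top')[:,:,::-1].copy()
for P,c in(((.588,.0625,.094),(255,0,255)),((.6255,-.0604,.094),(255,0,255))):
    q=w2px('top',P)[0];print(q)
cv2.imwrite('pics/top2.png',cv2.resize(f[120:220,160:300],(784,560),interpolation=cv2.INTER_CUBIC))"
```

```text
12.35 [ 0.4025 -0.3098  0.198 ] [ 3.1412 -0.0007  0.1928] 0.08751071569296286
[ -0.5485   0.1087 174.0264] [-0.6152  0.2966 -0.7622] [-0.2687  0.124  -0.4245  0.0001 -1.0215  2.0322]
[197.8987 163.7618]
[247.1254 149.8524]
```

View pics/w5.png

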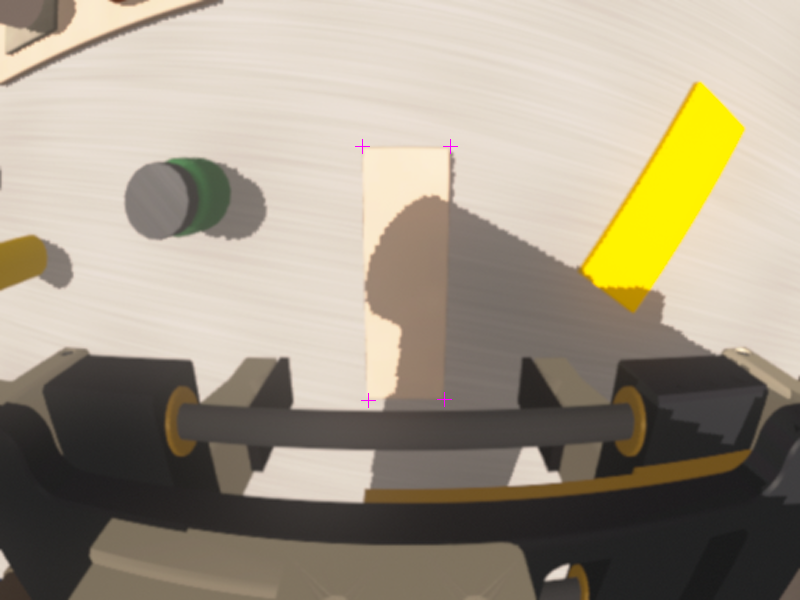

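View pics/top2.png

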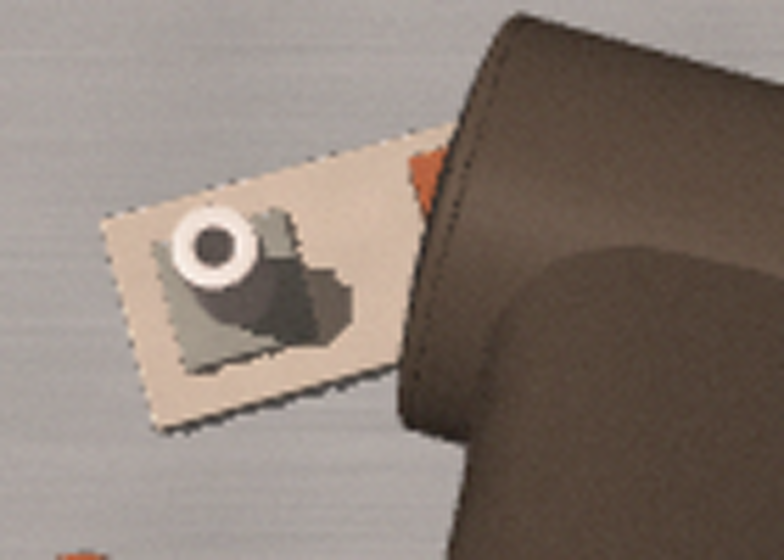

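The shelf corner marks land within about 2 px, so the TCP is over the shelf's centre. The tall prop's ring sits at original pixel (198,164), as predicted, so it stands properly on the tile; the short prop is hidden by the arm here.

>>> {"op": "arm_command", "data": {
  "motion": [
    [[0,0,25],[0,0,0],1],
    [[0,0,35],[0,0,0],1],
    [[0,0,35],[0,0,0],1],
    [[0,0,35],[0,0,0],1],
    [[0,0,22],[0,0,0],1],
    [[0,0,12],[0,0,0],1],
    [[0,0,6],[0,0,0],1],
    [[0,0,3],[0,0,0],1],
    [[0,0,0],[0,0,0],1],
    [[0,0,0],[0,0,0],0],
    [[0,0,0],[0,0,0],0],
    [[0,0,0],[0,0,0],0],
    [[0,0,0],[0,0,0],0],
    [[0,0,0],[0,0,0],0],
    [[0,0,0],[0,0,0],0],
    [[0,0,0],[0,0,0],0]
  ],
  "newtons": 40
}}

```text
t: 13.78
eef_pos: [0.4025, -0.3101, 0.025]
ee_rot: [3.141, -0.001, 0.196]
force: [-0.9, 1.5, 6.4]
width: 0.0595
```

>>> {"op": "arm_command", "data": {
  "motion": [
    [[0,0,-10],[0,0,0],0],
    [[0,0,-20],[0,0,0],0],
    [[0,0,-30],[0,0,0],0],
    [[0,0,-35],[0,0,0],0],
    [[0,0,-35],[0,0,0],0],
    [[0,0,-20],[0,0,0],0],
    [[10,-10,-8],[0,0,0],0],
    [[20,-20,0],[0,0,0],0],
    [[27,-27,0],[0,0,0],0],
    [[27,-27,0],[0,0,0],0],
    [[27,-27,0],[0,0,0],0],
    [[27,-27,0],[0,0,0],0],
    [[27,-27,0],[0,0,0],0],
    [[27,-27,0],[0,0,0],0],
    [[27,-27,0],[0,0,0],0],
    [[20,-21,0],[0,0,0],0],
    [[13,-15.4,0],[0,0,0],0],
    [[8.8,-10,0],[0,0,0],0],
    [[0,0,0],[0,0,0],0]
  ]
}}

```text
t: 15.37
eef_pos: [0.607, 0.0028, 0.1822]
ee_rot: [-3.142, 0.001, 0.197]
force: [0.7, 0.1, -2.0]
width: 0.0598
```

>>> {"op": "arm_command", "data": {
  "motion": [
    [[0,0,0],[0,0,4],0],
    [[0,0,0],[0,0,6],0],
    [[0,0,0],[0,0,7],0],
    [[0,0,0],[0,0,7],0],
    [[0,0,0],[0,0,7],0],
    [[0,0,0],[0,0,7],0],
    [[0,0,0],[0,0,7],0],
    [[0,0,0],[0,0,7],0],
    [[0,0,0],[0,0,7],0],
    [[0,0,0],[0,0,7],0],
    [[0,0,0],[0,0,7],0],
    [[0,0,0],[0,0,6],0],
    [[0,0,0],[0,0,4],0],
    [[0,0,0],[0,0,1.7],0],
    [[0,0,0],[0,0,0],0],
    [[0,0,0],[0,0,0],0]
  ]
}}

```text
t: 16.7
eef_pos: [0.6058, 0.0001, 0.1826]
ee_rot: [3.141, 0.0, -1.283]
force: [0.0, 0.8, -1.9]
width: 0.0592
```

```bash
python3 -c "
from look import *
s=look('w6',[(.588,.0625,.094),(.6255,-.0604,.094)]);print(delta(s,(.606,.001,.119)),s['force'],s['moment'])
f=arm.grab_frame('scene')[:,:,::-1]
cv2.imwrite('pics/sc2.png',cv2.resize(f[90:250,180:400],(800,582),interpolation=cv2.INTER_CUBIC))
"
```

```text
16.7 [0.6058 0.0001 0.1826] [ 3.1412  0.0001 -1.2826] 0.059198734180251886
[-0.8101 -0.4957 63.6144] [ 0.0306  0.8206 -1.9034] [ 0.1066 -0.0144 -0.0296]
```

View pics/w6.png

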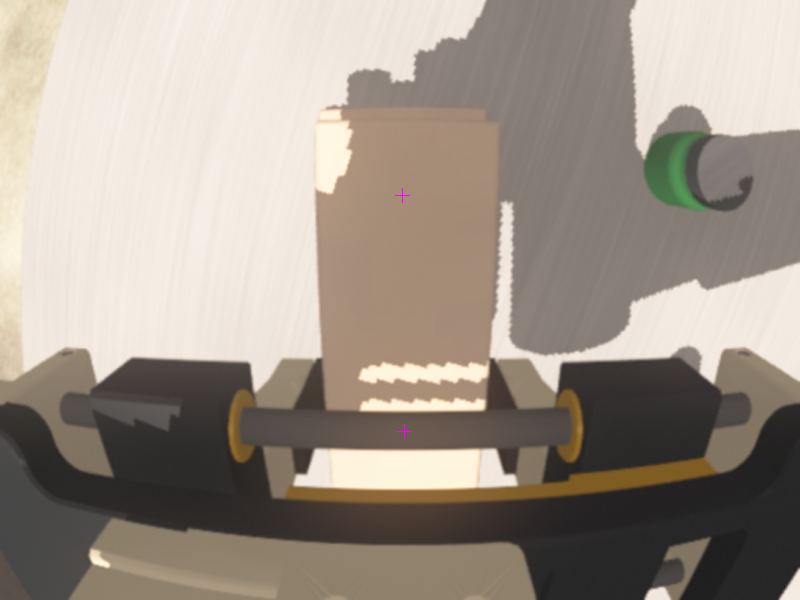

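View pics/sc2.png

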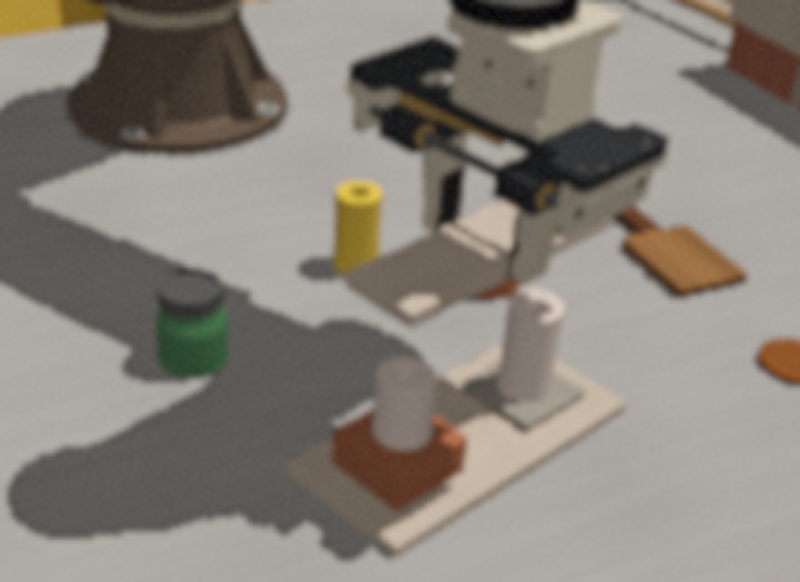

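Both props stand on their supports, the tall on the tile and the short on the brick, and the shelf hangs level and aligned above them. I'll lower it.

>>> {"op": "arm_command", "data": {
  "motion": [
    [[-0.8,-0.5,10],[0,0,0],0],
    [[0,0,16],[0,0,0],0],
    [[0,0,16],[0,0,0],0],
    [[0,0,10],[0,0,0],0],
    [[0,0,5],[0,0,0],0],
    [[0,0,3],[0,0,0],0],
    [[0,0,1.5],[0,0,0],0],
    [[0,0,1],[0,0,0],0],
    [[0,0,0],[0,0,0],0],
    [[0,0,0],[0,0,0],0],
    [[0,0,0],[0,0,0],0]
  ]
}}

```text
t: 17.72
eef_pos: [0.6069, 0.0021, 0.1206]
ee_rot: [-3.141, -0.0, -1.283]
force: [0.1, 0.1, -1.9]
width: 0.0592
```

>>> {"op": "arm_command", "data": {
  "motion": [
    [[0,0,1],[0,0,0],0],
    [[0,0,0],[0,0,0],0],
    [[0,0,0.5],[0,0,0],0],
    [[0,0,0],[0,0,0],0]
  ]
}}

```text
t: 18.05
eef_pos: [0.6067, 0.002, 0.119]
ee_rot: [-3.141, -0.0, -1.283]
force: [-2.2, 1.0, 3.4]
width: 0.0596
```

>>> {"op": "arm_command", "data": {
  "motion": [
    [[0,0,0],[0,0,0],1],
    [[0,0,0],[0,0,0],1],
    [[0,0,0],[0,0,0],1],
    [[0,0,0],[0,0,0],1],
    [[0,0,0],[0,0,0],1],
    [[0,0,-10],[0,0,0],1],
    [[0,0,-25],[0,0,0],1],
    [[0,0,-35],[0,0,0],1],
    [[0,0,-20],[0,0,0],1],
    [[-17,13,0],[0,0,0],1],
    [[-30,24,0],[0,0,0],1],
    [[-30,24,0],[0,0,0],1],
    [[-30,24,0],[0,0,0],1],
    [[-30,24,0],[0,0,0],1],
    [[-20,16,0],[0,0,0],1],
    [[-10.7,7.9,0],[0,0,0],1],
    [[0,0,0],[0,0,0],1],
    [[0,0,0],[0,0,0],1]
  ]
}}

```text
t: 19.55
eef_pos: [0.4315, 0.1256, 0.2096]
ee_rot: [-3.14, 0.001, -1.281]
force: [1.2, -1.1, 0.4]
width: 0.0876
```

```bash
python3 -c "
from look import *
s=look('w7',[(.432,.125,.03),(.606,.001,.106)]);print(delta(s,(.432,.125,.025)),s['force'],s['qd'])
"
```

```text
19.55 [0.4315 0.1256 0.2096] [-3.1397  0.0006 -1.2805] 0.08755990472777388
[  0.7324  -0.2993 184.5713] [ 1.1533 -1.1391  0.3618] [-0.032   0.0274  0.016   0.0021  0.0045  0.0083]
```

View pics/w7.png

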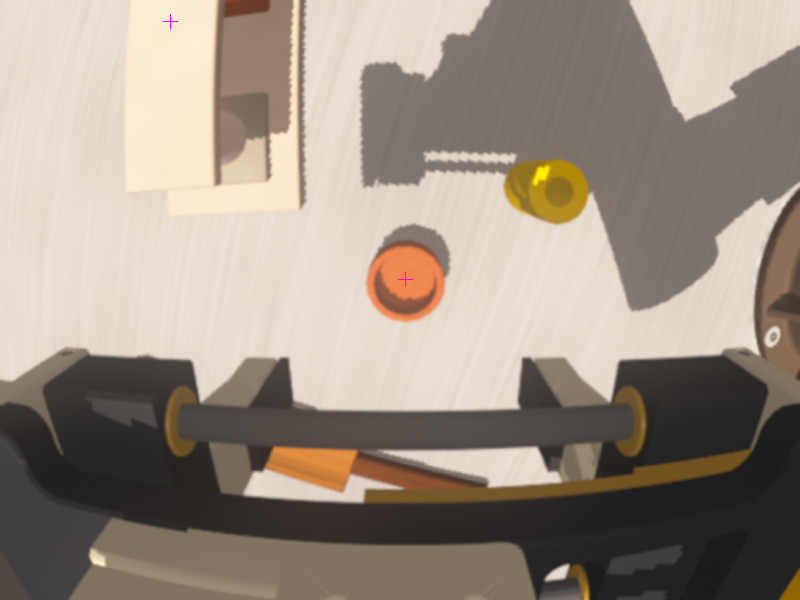

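The mould's rim is centred at (406,281), 2 px from my mark, with the hollow up. The shelf lies on the props.

>>> {"op": "arm_command", "data": {
  "motion": [
    [[0,0,25],[0,0,0],1],
    [[0,0,35],[0,0,0],1],
    [[0,0,35],[0,0,0],1],
    [[0,0,35],[0,0,0],1],
    [[0,0,28],[0,0,0],1],
    [[0,0,15],[0,0,0],1],
    [[0,0,7.5],[0,0,0],1],
    [[0,0,3],[0,0,0],1],
    [[0,0,0],[0,0,0],1],
    [[0,0,0],[0,0,0],0],
    [[0,0,0],[0,0,0],0],
    [[0,0,0],[0,0,0],0],
    [[0,0,0],[0,0,0],0],
    [[0,0,0],[0,0,0],0],
    [[0,0,0],[0,0,0],0],
    [[0,0,0],[0,0,0],0]
  ],
  "newtons": 25
}}

```text
t: 20.93
eef_pos: [0.4318, 0.1253, 0.0254]
ee_rot: [-3.141, 0.0, -1.282]
force: [-1.7, 0.5, 6.7]
width: 0.0557
```

>>> {"op": "arm_command", "data": {
  "motion": [
    [[0,0,-10],[0,0,0],0],
    [[0,0,-25],[0,0,0],0],
    [[0,0,-35],[0,0,0],0],
    [[0,0,-40],[0,0,0],0],
    [[0,0,-30],[0,0,0],0],
    [[0,0,-20],[0,0,0],0],
    [[17,-13,0],[0,0,0],0],
    [[30,-24,0],[0,0,0],0],
    [[30,-24,0],[0,0,0],0],
    [[30,-24,0],[0,0,0],0],
    [[30,-24,0],[0,0,0],0],
    [[20,-16,0],[0,0,0],0],
    [[11,-7.9,0],[0,0,0],0],
    [[0,0,0],[0,0,0],0],
    [[0,0,0],[0,0,0],0],
    [[0,0,0],[0,0,0],0]
  ]
}}

```text
t: 22.27
eef_pos: [0.6057, 0.0021, 0.1846]
ee_rot: [3.141, 0.0, -1.283]
force: [0.7, 0.0, -0.4]
width: 0.0557
```

```bash
python3 -c "
from look import *
a=np.radians(106.5);u=np.array([np.cos(a),np.sin(a)]);v=np.array([u[1],-u[0]]);b=np.array([.6067,.002])
s=look('w8',[(*(b-.095*u+.03*j*v),.106) for j in (-1,1)]);print(delta(s,(.6067,.002,.1314)),s['force'],s['width'])
"
```

```text
22.2667 [0.6057 0.0021 0.1846] [ 3.1407  0.0004 -1.2827] 0.05571603481274034
[ 0.3401 -0.9051 53.245 ] [ 0.6805  0.0486 -0.4418] 0.05571603481274034
```

View pics/w8.png

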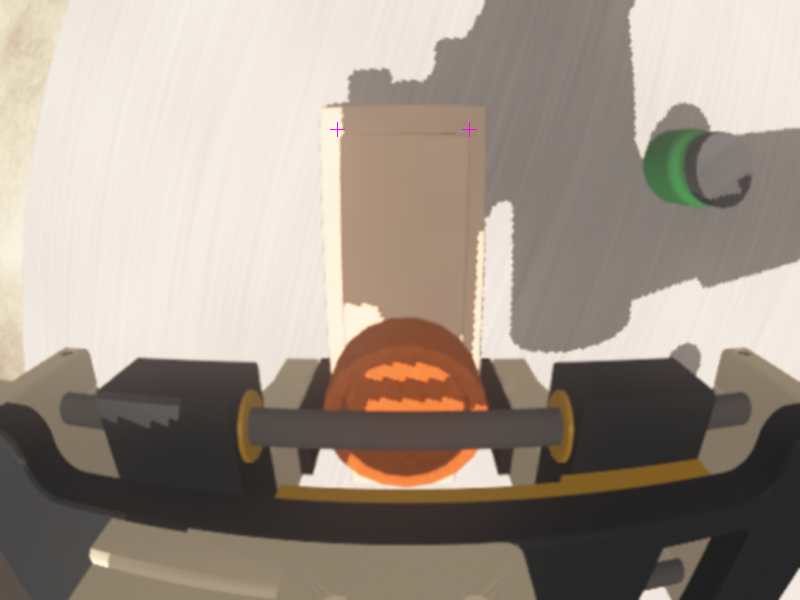

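The shelf's end corners are at (341,132) and (468,133), about 1.5 mm from the marks and centred on the bed end. I'll lower the mould.

>>> {"op": "arm_command", "data": {
  "motion": [
    [[0,-0.8,10],[0,0,0],0],
    [[0,0,18],[0,0,0],0],
    [[0,0,14],[0,0,0],0],
    [[0,0,5],[0,0,0],0],
    [[0,0,3],[0,0,0],0],
    [[0,0,1.5],[0,0,0],0],
    [[0,0,0.5],[0,0,0],0],
    [[0,0,0],[0,0,0],0],
    [[0,0,0],[0,0,0],0]
  ]
}}

```text
t: 23.07
eef_pos: [0.6079, 0.0021, 0.1337]
ee_rot: [-3.14, -0.0, -1.283]
force: [0.1, 0.3, -0.1]
width: 0.0558
```

>>> {"op": "arm_command", "data": {
  "motion": [
    [[0,0,1],[0,0,0],0],
    [[0,0,0.5],[0,0,0],0],
    [[0,0,0],[0,0,0],0],
    [[0,0,0],[0,0,0],0]
  ]
}}

```text
t: 23.4
eef_pos: [0.6076, 0.0019, 0.1316]
ee_rot: [-3.141, 0.0, -1.283]
force: [-0.6, -0.4, -0.5]
width: 0.0558
```

>>> {"op": "arm_command", "data": {
  "motion": [
    [[0,0,0.5],[0,0,0],0],
    [[0,0,0],[0,0,0],0],
    [[0,0,0],[0,0,0],0]
  ]
}}

```text
t: 23.65
eef_pos: [0.6076, 0.0019, 0.1315]
ee_rot: [-3.141, -0.0, -1.283]
force: [-2.6, 0.4, 5.5]
width: 0.0557
```

>>> {"op": "arm_command", "data": {
  "motion": [
    [[0,0,0],[0,0,0],1],
    [[0,0,0],[0,0,0],1],
    [[0,0,0],[0,0,0],1],
    [[0,0,0],[0,0,0],1],
    [[0,0,0],[0,0,0],1],
    [[0,0,-10],[0,0,0],1],
    [[0,0,-25],[0,0,0],1],
    [[0,0,-30],[0,0,0],1],
    [[0,0,-15],[0,0,0],1],
    [[-19,-7,0],[0,0,0],1],
    [[-37,-13.5,0],[0,0,0],1],
    [[-37,-13.5,0],[0,0,0],1],
    [[-37,-13.5,0],[0,0,0],1],
    [[-37,-13.5,0],[0,0,0],1],
    [[-37,-13.5,0],[0,0,0],1],
    [[-37,-13.5,0],[0,0,0],1],
    [[-20,-8,0],[0,0,0],1],
    [[-10.3,-4.2,0],[0,0,0],1],
    [[0,0,0],[0,0,0],1],
    [[0,0,0],[0,0,0],1]
  ]
}}

```text
t: 25.32
eef_pos: [0.6263, 0.2906, 0.2111]
ee_rot: [3.141, -0.0, -1.282]
force: [-0.3, -1.8, -0.1]
width: 0.0873
```

```bash
python3 -c "
from look import *
s=look('w9',[(.6265,.2905,.006),(.607,.002,.136)]);print(delta(s,(.6265,.2905,.024)),s['force'],s['qd'])
"
```

```text
25.3167 [0.6263 0.2906 0.2111] [ 3.1412 -0.0002 -1.2819] 0.08732450137090336
[  0.1308  -0.145  187.0681] [-0.3302 -1.8436 -0.1195] [-0.0233 -0.0159 -0.0156  0.0014  0.0039  0.0043]
```

View pics/w9.png

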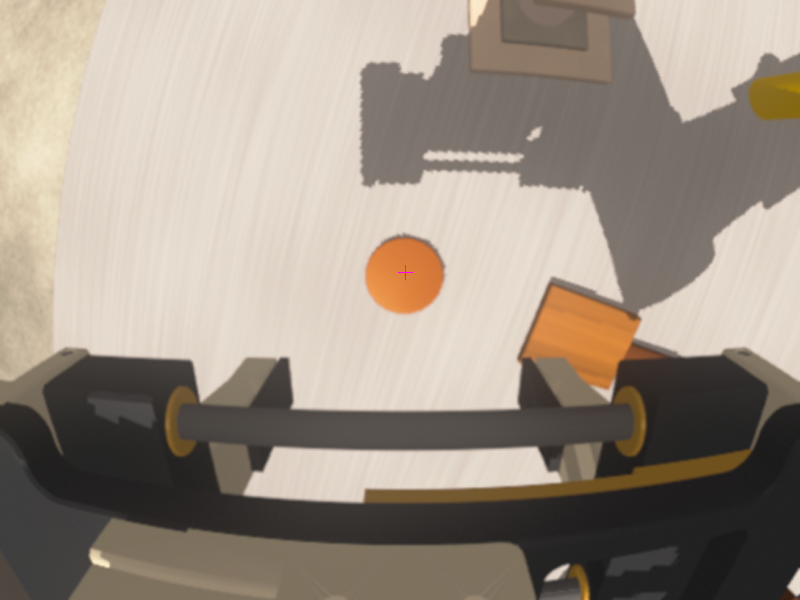

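The disc is centred at (405,275), 3 px (2 mm) below the mark, and the paddle's corner at (520,358) is clear of the fingers.

>>> {"op": "arm_command", "data": {
  "motion": [
    [[-0.6,0,25],[0,0,0],0.9],
    [[0,0,35],[0,0,0],0.9],
    [[0,0,35],[0,0,0],0.9],
    [[0,0,35],[0,0,0],0.9],
    [[0,0,28],[0,0,0],0.9],
    [[0,0,15],[0,0,0],0.9],
    [[0,0,8],[0,0,0],0.9],
    [[0,0,4],[0,0,0],0.9],
    [[0,0,1.5],[0,0,0],0.9],
    [[0,0,0],[0,0,0],0.9],
    [[0,0,0],[0,0,0],0.9]
  ],
  "newtons": 15
}}

```text
t: 26.28
eef_pos: [0.6271, 0.2914, 0.0261]
ee_rot: [-3.139, 0.001, -1.283]
force: [-0.6, 0.4, 0.5]
width: 0.079
```

>>> {"op": "arm_command", "data": {
  "motion": [
    [[0,0,1.3],[0,0,0],0.9],
    [[0,0,0],[0,0,0],0.9],
    [[0,0,0],[0,0,0],0],
    [[0,0,0],[0,0,0],0],
    [[0,0,0],[0,0,0],0],
    [[0,0,0],[0,0,0],0],
    [[0,0,0],[0,0,0],0],
    [[0,0,0],[0,0,0],0],
    [[0,0,0],[0,0,0],0]
  ]
}}

```text
t: 27.03
eef_pos: [0.6263, 0.2912, 0.0233]
ee_rot: [-3.141, 0.0, -1.283]
force: [-0.6, 0.4, 1.2]
width: 0.0593
```

>>> {"op": "arm_command", "data": {
  "motion": [
    [[0,0,-6],[0,0,0],0],
    [[0,0,-15],[0,0,0],0],
    [[0,0,-30],[0,0,0],0],
    [[0,0,-40],[0,0,0],0],
    [[0,0,-40],[0,0,0],0],
    [[0,0,-30],[0,0,0],0],
    [[0,0,-16],[0,0,0],0],
    [[15,5,0],[0,0,0],0],
    [[30,11,0],[0,0,0],0],
    [[35,13,0],[0,0,0],0],
    [[35,13,0],[0,0,0],0],
    [[35,13,0],[0,0,0],0],
    [[35,13,0],[0,0,0],0],
    [[35,13,0],[0,0,0],0],
    [[27,10,0],[0,0,0],0],
    [[15,5,0],[0,0,0],0],
    [[10,4.1,0],[0,0,0],0],
    [[0,0,0],[0,0,0],0],
    [[0,0,0],[0,0,0],0],
    [[0,0,0],[0,0,0],0]
  ]
}}

```text
t: 28.7
eef_pos: [0.6076, 0.0024, 0.2]
ee_rot: [3.141, 0.0, -1.282]
force: [-0.6, -0.5, -0.7]
width: 0.059
```

```bash
python3 -c "
from look import *
s=look('w10',[(.6076,.0019,.136)]);print(delta(s,(.6076,.0019,.1593)),s['force'],s['qd'])
"
```

```text
28.7 [0.6076 0.0024 0.2   ] [ 3.1415  0.0001 -1.2824] 0.05898017687145737
[ 0.4818  0.1662 40.7048] [-0.636  -0.4536 -0.653 ] [0.011  0.0008 0.0029 0.0015 0.0017 0.0004]
```

View pics/w10.png

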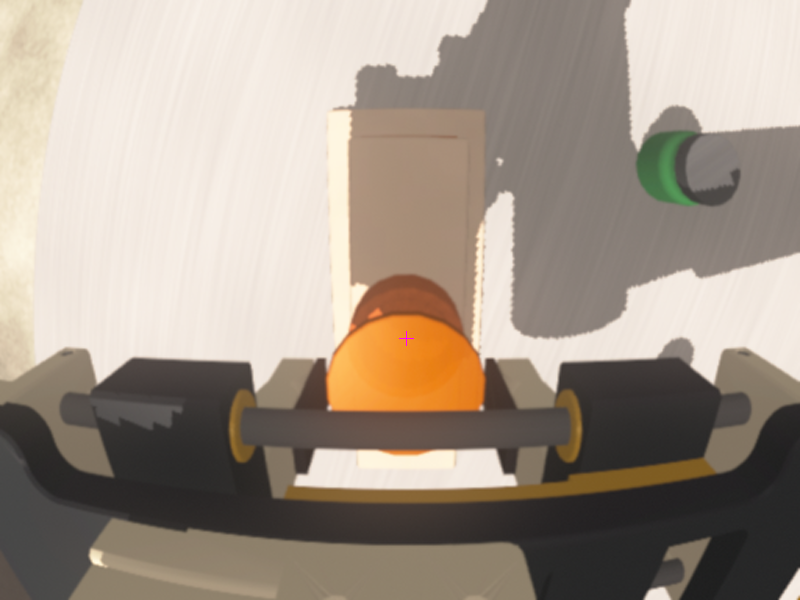

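>>> {"op": "arm_command", "data": {
  "motion": [
    [[0.4,0,10],[0,0,0],0],
    [[0,0,14],[0,0,0],0],
    [[0,0,8],[0,0,0],0],
    [[0,0,4],[0,0,0],0],
    [[0,0,2],[0,0,0],0],
    [[0,0,1],[0,0,0],0],
    [[0,0,0],[0,0,0],0],
    [[0,0,0],[0,0,0],0]
  ]
}}

```text
t: 29.42
eef_pos: [0.608, 0.0016, 0.1616]
ee_rot: [-3.141, -0.0, -1.283]
force: [-0.2, -0.2, -0.7]
width: 0.0587
```

>>> {"op": "arm_command", "data": {
  "motion": [
    [[0,0,1],[0,0,0],0],
    [[0,0,0.6],[0,0,0],0],
    [[0,0,0],[0,0,0],0],
    [[0,0,0],[0,0,0],0]
  ]
}}

```text
t: 29.75
eef_pos: [0.6078, 0.0014, 0.1597]
ee_rot: [-3.141, 0.0, -1.283]
force: [-0.2, 0.3, -1.5]
width: 0.0592
```

>>> {"op": "arm_command", "data": {
  "motion": [
    [[0,0,0.5],[0,0,0],0],
    [[0,0,0],[0,0,0],0],
    [[0,0,0],[0,0,0],0]
  ]
}}

```text
t: 30.0
eef_pos: [0.6079, 0.0015, 0.1593]
ee_rot: [-3.141, -0.0, -1.283]
force: [0.1, 0.7, 1.4]
width: 0.0589
```

Contact at the expected height, so I'll release, retreat to one side and check.

>>> {"op": "arm_command", "data": {
  "motion": [
    [[0,0,0],[0,0,0],0.9],
    [[0,0,0],[0,0,0],0.9],
    [[0,0,0],[0,0,0],0.9],
    [[0,0,0],[0,0,0],0.9],
    [[0,0,0],[0,0,0],0.9],
    [[0,0,-10],[0,0,0],0.9],
    [[0,0,-25],[0,0,0],0.9],
    [[0,0,-35],[0,0,0],0.9],
    [[0,0,-25],[0,0,0],0.9],
    [[-30,-10,0],[0,0,0],0.9],
    [[-35,-10,0],[0,0,0],0.9],
    [[-35,-10,0],[0,0,0],0.9],
    [[-35,-10,0],[0,0,0],0.9],
    [[-35,-10,0],[0,0,0],0.9],
    [[-35,-10,0],[0,0,0],0.9],
    [[-35,-10,0],[0,0,0],0.9],
    [[-35,-10,0],[0,0,0],0.9],
    [[0,0,0],[0,0,0],0.9],
    [[0,0,0],[0,0,0],0.9]
  ]
}}

```text
t: 31.58
eef_pos: [0.6059, 0.2899, 0.2541]
ee_rot: [3.141, -0.0, -1.28]
force: [-0.4, -1.0, -0.1]
width: 0.0794
```

```bash
python3 -c "
from look import *
a=arm.grab_frame('top')[110:210,150:300,::-1];b=arm.grab_frame('scene')[110:270,200:400,::-1]
im=np.hstack([cv2.resize(a,(400,267),interpolation=cv2.INTER_CUBIC),cv2.resize(b,(334,267),interpolation=cv2.INTER_CUBIC)])
A=cv2.resize(a,(450,300),interpolation=cv2.INTER_CUBIC)
B=cv2.resize(b,(375,300),interpolation=cv2.INTER_CUBIC)
cv2.imwrite('pics/fin.png',np.hstack([cv2.resize(a,(430,560),interpolation=cv2.INTER_CUBIC)[:0] if 0 else cv2.copyMakeBorder(cv2.resize(a,(400,267),interpolation=cv2.INTER_CUBIC),0,53,0,0,0),cv2.resize(b,(400,320),interpolation=cv2.INTER_CUBIC)]))
print((w2px('top',(.607,.002,.142))-[150,110])*400/150, arm.get_state()['eef_pos'])
"
```

```text
[[188.5713 109.4152]] [0.6062 0.2877 0.2545]
```

View pics/fin.png

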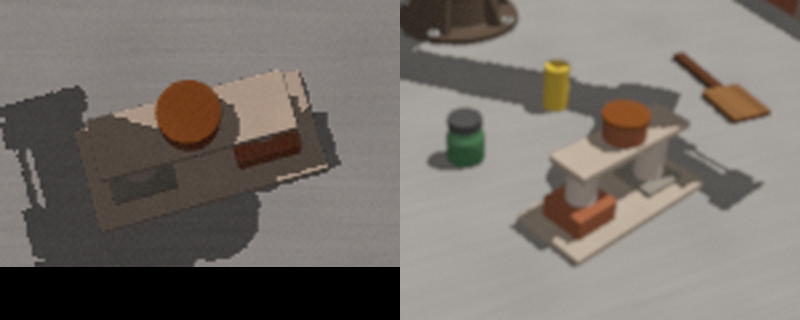

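The tier stands level, with the disc at (189,112) against a predicted (188.6,109.4), about 1 original pixel off. It sits flat and concentric on the mould, and the jar and paddle are undisturbed.

```bash
python3 -c "
from station import arm
print(arm.job_done())"
```

```text
the job is handed in; nothing more can be done
None
```

The slumping tier is set up and handed in at about 32 s of the 131 s allowed. I placed the tall prop on the low tile, the short prop on the high brick, the shelf across both, the mould on the shelf and the disc on the mould.

- **Last pictures:** both props looked upright, and the shelf looked level and in line with the bed. The disc lay flat and covered the mould, about 1 camera pixel (2–3 mm) from where I expected it. The gripper was clear of everything, and the jar, paddle and yellow look-alikes were where they started.
- **Heights:** shelf, mould and disc each touched down within about 1 mm of the expected height.
- **Disagreements:** the cameras differed by 2–5 mm on the tile, brick and bed positions, so I aimed at values in between. I judged the mould's centring on the shelf from how it sat in the gripper and did not measure it after release.

No check failed. Handing in gave no verdict.

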